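# Clamp a brass tag for stamping and hold the cam lever at full lift

### The job

A blank brass tag lies ready in the stamping fixture. With the red cam lever still up, swing the clamp strap back over the tag until it meets its stop, then bring the lever over to the cam's highest lift, where the lever lies level, not short of it and not past it, so that the foot presses the tag firmly. The lever is sprung and flies back if let go, so finish while still holding it there with the gripper; leave the punches, cup and hammer around it where they are.

Things in the scene. Friction and masses are not known exactly. Their poses are not given: they have to be found in the camera images.
- fixture: Fixed stamping fixture: wooden board 120 x 215 x 18 mm; near its +y end a steel bench block (top 38 mm up) with a shallow nest for the tag, near its -y end (at x 0, y -55 mm) the upright stud of a swing-strap cam clamp. Origin: centre of the board's underside, on the bench; z up, y along the board. Position and yaw vary.
- strap_swing (a joint): Swing of the whole clamp (stud, strap and cam lever) about the upright stud, rad. 0 = closed on its stop, strap along the fixture's +y, foot over the tag; positive = open, turned clockwise seen from above, towards the fixture's +x. Starts at 0.7 to 1.15, stays where left (about 1.2 N at the spindle knob moves it). Limits 0 and 1.45.
- cam_lever (a joint): Cam lever about its level pin, rad. 0 = up (arm 75 degrees above level, leaning away from the strap's nose); grows as the arm comes down on the side away from the nose (fixture's -y once closed). Highest lift at 1.309, arm exactly level; past it the lift falls; stop at 1.66. A spring returns it to 0: 1 to 2 N at the ball when up, about 4 N when level. The cam pushes the strap down 8 mm.
- pivot (a point): Centre of the lever's pivot pin, on the stud's axis, 90 mm above the bench. It turns with the strap: its x axis is the pin, its y axis points along the strap to the nose.
- ball (a point): Centre of the red ball, 25 mm in diameter, at the end of the cam lever, 110 mm from the pivot; the arm is a steel rod 10 to 12 mm thick. Lever up: the ball is 196 mm above the bench and 28 mm behind the stud; lever level: it is at the pivot's height. A pinched ball may slip up to 10 mm between the pads as the lever turns.
- lever_grip: The cam lever's arm and ball (the part to hold); origin at the pivot, turning with the lever.
- spindle_knob (a point): Middle of the upright round black knob on the strap's nose, 18 mm in diameter, 23 mm tall, on a lock nut as wide; 86 mm above the bench with the lever up, 100 mm from the stud's axis. The strap is a steel bar 26 mm wide, its top 69 mm above the bench. Handy to swing the strap by.
- clamp_foot: White spring-loaded foot under the strap's nose, 13 mm in diameter, origin at the centre of its underside: 48 mm above the bench, 6 mm above the tag, with the lever up. At full lift it presses the tag with about 12 N.
- tag: Loose brass tag, 50 x 28 x 4 mm with round ends, lying in the nest; origin at the centre of its underside, long axis y. Its top is 42 mm above the bench.
- red_punch_box: Bystander: orange-red box of steel punches, 45 x 75 mm, 64 mm tall with the punches, loose. Origin: centre of its underside.
- wood_punch_block: Bystander: dark wooden block of steel punches, 75 x 110 mm, 64 mm tall with the punches, loose. Origin: centre of its underside.
- clear_cup: Bystander: clear plastic cup, 72 mm wide at the rim, 75 mm tall, steel punches in it standing up to 101 mm; loose. Origin: centre of its underside.
- hammer: Bystander: hammer 240 mm long lying on the bench, loose. Origin under its middle, handle to its -x.
Mind the look-alikes: they are no part of the job. Of the things shaped like the tag, the brass one is meant.

How it is judged:
On the way, in this order (a step that is already met when the one before it is completed fails the run):
1. the strap is swung closed over the tag while the lever is still up (value of joint strap_swing below 0.07 rad and value of joint cam_lever below 0.4 rad), for 0.1 s.
2. the lever is held at the cam's highest lift, the foot pressing the tag (value of joint strap_swing below 0.07 rad and value of joint cam_lever between 1.179 and 1.439 rad and contact force between clamp_foot and tag above 6 N and contact force between the fingers and lever_grip above 0.5 N), for 0.3 s.
At the end, for the whole second after the job is handed in: Strap closed (within 0.07 rad), lever still and at full lift (1.309 within 0.13 rad), held by the fingers (over 0.5 N); the foot presses the tag with over 6 N; the tag has stayed in its nest (within 8 mm) and the bystanders where they were (within 30 mm, upright) (all of step 2 and velocity of joint cam_lever between -0.2 and 0.2 rad/s and distance of tag from where it was at the start of the episode below 0.008 m and distance of each of red_punch_box, wood_punch_block, clear_cup, hammer from where it was at the start of the episode below 0.03 m and angle between each of red_punch_box, wood_punch_block, clear_cup's own z axis and vertical below 0.2 rad); the arm keeps its last pose, push and grip.
It fails at once if the orange-red punch box is knocked away (moved more than 30 mm) (distance of red_punch_box from where it was at the start of the episode above 0.03 m).
It fails at once if the wooden punch block is knocked away (moved more than 30 mm) (distance of wood_punch_block from where it was at the start of the episode above 0.03 m).
It fails at once if the clear cup is knocked away (moved more than 30 mm) (distance of clear_cup from where it was at the start of the episode above 0.03 m).
It fails at once if the hammer is knocked away (moved more than 30 mm) (distance of hammer from where it was at the start of the episode above 0.03 m).
It fails at once if the tag is pushed out of its nest (moved more than 8 mm) (distance of tag from where it was at the start of the episode above 0.008 m).
It also fails if it takes over 53 s, if anything falls off the work surface, if the arm or the gripper's body presses on something with over 40 N, if the wrist force passes 120 N, or if a joint passes its speed limit or range.

### The arm

A 6-joint arm with a two-finger parallel gripper is mounted at the origin on the work surface. World frame = base frame: x ahead of the robot, y to its left, z up, the work surface at z = 0. Lengths are in m, angles in rad, forces in N, time in s.
With the tool pointing down it reaches from about 0.25 to 0.775 m from the base axis. Payload 4 kg.
Tool frame: the origin (TCP) lies at the very end of the fingers, on their centre line; the grasp point (between the pads) lies 19 mm behind it; z points along the fingers, y is the line along which they close (so a half turn about z gives the same grasp; the last joint's range is limited). The gripper opens to 85 mm and grips with 20 to 120 N. Pads are 22 mm wide; open, the fingers measure 114 mm over their backs; the gripper's body (76 mm by 85 mm) begins 54 mm behind the grasp point. The pads swing forward as they close: fully open they stand 13 mm farther back than shut.
Start: joints at [-1.305, 0.087, 1.371, -0, 1.684, -0.103], TCP at [0.198, -0.513, 0.231] pointing down, gripper open.
Joint ranges: [-3.1, 3.1], [-0.76, 2.03], [0.27, 2.55], [-1.08, 4.22], [0.17, 2.65], [-2.57, 2.57]. Speed limits (rad/s): [2.79, 2.79, 3.14, 3.14, 3.14, 3.14].

### API

Orientations are given as a unit quaternion [w, x, y, z].
In Python, from cell import r, read_camera gives the robot as it stands.
- The arm moves only by the shell command python3 -m inch 'ROWS' [FORCE]. ROWS is a JSON object whose one key "plan" holds a list of rows, each a list of 3 entries, a list of its own where there are three numbers: the opening, from 0 (shut) to 1 (fully open), then the shift along the tool's x, y, z in mm, then the turn, a rotation vector about the tool's x, y, z in rad. In form: {"plan": [[fingers, [x, y, z], [wx, wy, wz]], ...]}. A call has 1 to 10 rows; each row is the pose to reach, as a shift and turn from the pose commanded when the call began, along the tool's axes at that moment; what a row does not reach only later rows make up. A row lasts 1/10 s, in which the tool goes at most 50 mm and 8.59 degrees, less where a joint would pass 70% of its speed; a pose out of reach is approached as far as the arm can. A call with a gripper value outside its range is refused whole. The fingers move at their own pace and stop on an object; FORCE is the grip in N (left out, the last holds). Time passes only in rows, so rows that repeat a pose let the fingers close. It gives the time, the measured TCP pose, the force, the opening and the grip force at its end, in the units of the state.
- r.get_state(): the state, without advancing time (a new reading comes with each control period).
- read_camera(name): name is "side" or "top"; returns a dict with "pixels" (480x640x3 uint8, blue, green, red), "fx", "fy", "cx", "cy" (pixels), "k1" (the pictures are not rectified: a ray, as slopes to the right and down, at radius r is drawn at 1 + k1 r^2 times it, then the intrinsics apply), "pose" (4x4, takes a point from camera to world coordinates). Camera axes: x right, y up, looking along -z (the intrinsics and any distortion apply to the point x, -y, -z); pixel columns grow to the right and rows downward; lengths in m; the calibration is good to about 2 mm. A picture is of the moment at which its call begins. There is no depth.
- r.sign_off(): hands the job in; it is judged then, once.
The state is a dict: "clock": time; "joint_positions": joint angles; "dq": joint speeds; "tau": joint torques, N m; "ee_pos": TCP position; "eef_rot": TCP orientation; "ft_force": force on the tool from outside, world axes, zero at the start; "moment": the same for the moment, N m; "width": finger opening in m; "grip_force": force on a finger pad.
Only numpy, scipy, OpenCV 4.12 (cv2) and the standard library are available. Lean on these libraries where they do the work, as an engineer would, in place of code of your own. Each camera call takes 0.05 s, during which the arm holds its last target. There are 200 camera calls.

## Working session

There is one attempt and no reset: what is moved stays moved. The work goes in short steps, Python scripts to look and compute and a shell command to move; the robot and the scene stay as the last step left them, time stands still between calls to the robot, and variables do not carry over. Pictures are saved under pics/ and viewed, at most 10 in all, crops included, and the job is handed in when it is done.

```bash
mkdir -p pics; ls
python3 - <<'E'
from cell import r, read_camera
import cv2,numpy as np
for n in("side","top"):
    c=read_camera(n); cv2.imwrite(f"pics/{n}0.png",c["pixels"]); print(n,c["fx"],c["fy"],c["cx"],c["cy"],c["k1"],np.round(c["pose"],4).tolist())
print(r.get_state())
E
```

```text
pics
side 441.39408090148186 441.39408090148186 321.08706315901185 240.05329424040016 -0.06832110043978347 [[-0.9849, 0.119, -0.1259, 0.4797], [-0.173, -0.6404, 0.7483, 0.6342], [0.0084, 0.7587, 0.6513, 0.656], [0.0, 0.0, 0.0, 1.0]]
top 453.3439513792302 453.3439513792302 329.4911754471805 247.4416582969649 0.000932217643296762 [[-0.0042, 0.9885, -0.1513, 0.4949], [-0.9998, -0.0067, -0.0163, 0.0491], [-0.0171, 0.1512, 0.9884, 0.8233], [0.0, 0.0, 0.0, 1.0]]
{'clock': 0.1, 'joint_positions': array([-1.30507441e+00,  8.78834517e-02,  1.37212241e+00, -2.47146362e-05,
        1.68364745e+00, -1.03112986e-01]), 'dq': array([ 0.00098472, -0.00265945, -0.00161373,  0.0004575 ,  0.00115388,
       -0.00044365]), 'tau': array([ 2.51990918e-03, -3.53014863e+01, -3.14218855e+01, -1.41362107e-04,
        7.93447456e-03,  2.84265880e-06]), 'ee_pos': array([ 0.19814861, -0.51256347,  0.23024513]), 'eef_rot': array([-1.02593000e-03,  9.83042973e-01,  1.83372441e-01, -9.59178169e-05]), 'ft_force': array([-0.44151645,  0.23084617,  0.5682885 ]), 'moment': array([ 0.00834787, -0.00036217,  0.03287194]), 'grip_force': 0.0, 'width': 0.08545872303391529}
```

View pics/side0.png

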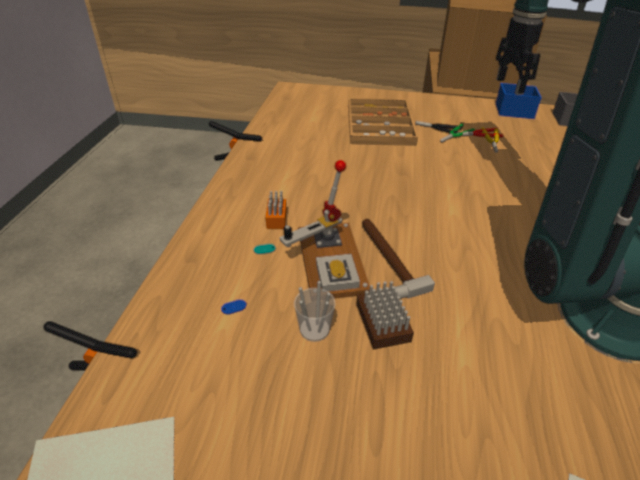

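View pics/top0.png

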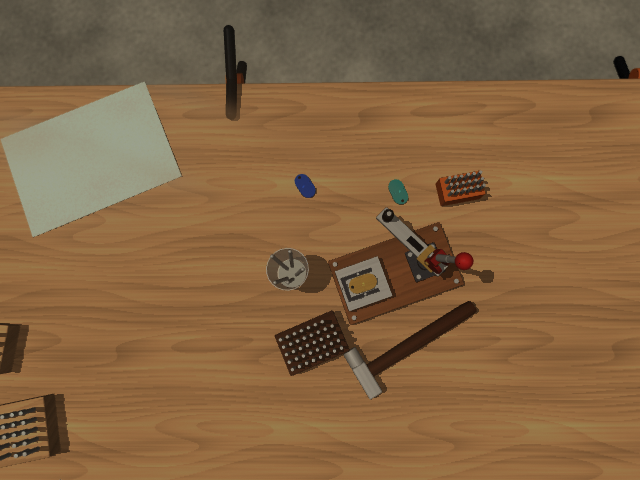

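The side view shows the strap nose knob at (287,233), the ball at (340,166), and the pivot near (332,212). In the top view the knob is at (389,215), the ball at (464,261), the board corners at about (331,262), (440,224), (464,286), (352,322), and the tag at (363,284). I'll enlarge both.

Run:
```python
import cv2,numpy as np
t=cv2.imread("pics/top0.png")[195:335,320:500]; s=cv2.imread("pics/side0.png")[150:300,255:405]
cv2.imwrite("pics/topc.png",cv2.resize(t,None,fx=4,fy=4,interpolation=cv2.INTER_CUBIC))
cv2.imwrite("pics/sidec.png",cv2.resize(s,None,fx=4,fy=4,interpolation=cv2.INTER_CUBIC))
```

```text
(no output)
```

View pics/topc.png

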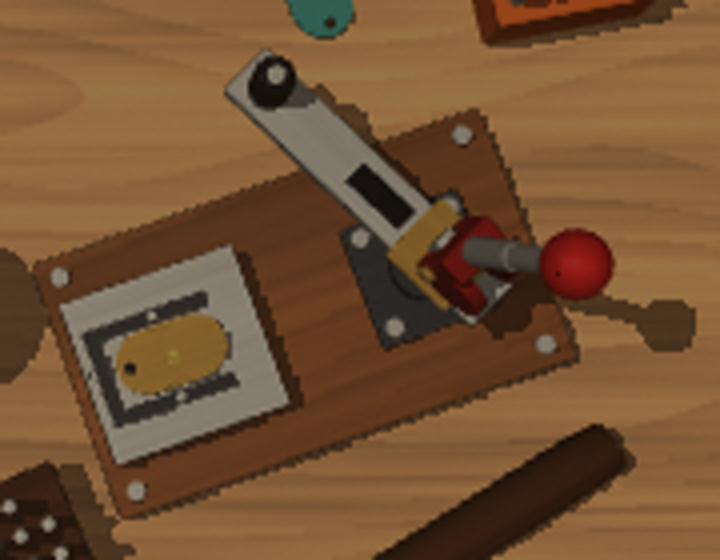

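View pics/sidec.png

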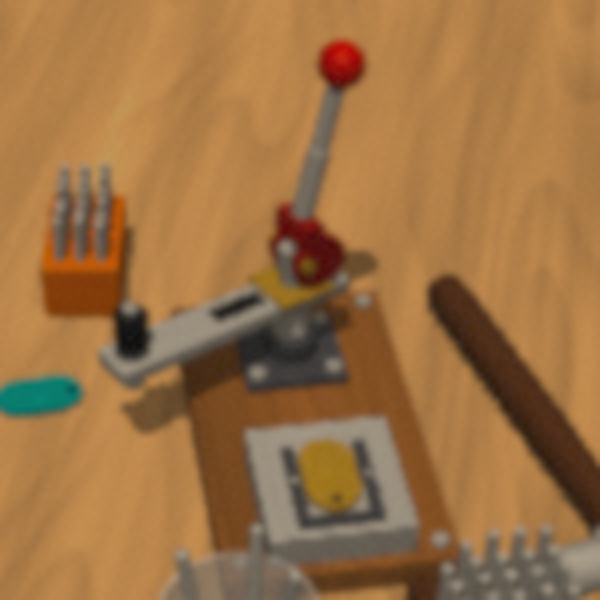

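Crop readings. Top: board corners (35,263), (480,110), (578,352), (125,517); screws (59,277), (462,135), (545,345), (136,491); knob top (274,76); ball (577,264); tag (173,355). Side: ball (342,63), knob (131,329), tag (331,474).

```bash
cat > geo.py <<'E'
import numpy as np,cv2
from cell import r, read_camera
from scipy.spatial.transform import Rotation as R
def ray(c,uv):
    K=np.array([[c["fx"],0,c["cx"]],[0,c["fy"],c["cy"]],[0,0,1.]])
    p=cv2.undistortPoints(np.array([[uv]],float),K,np.array([c["k1"],0,0,0.]))[0,0]
    P=np.array(c["pose"]); return P[:3,3],P[:3,:3]@np.array([p[0],-p[1],-1])
def atz(c,uv,z):
    o,d=ray(c,uv); return o+d*(z-o[2])/d[2]
def tri(a,b):
    A=[];B=[]
    for o,d in(a,b):
        d=d/np.linalg.norm(d);M=np.eye(3)-np.outer(d,d);A.append(M);B.append(M@o)
    return np.linalg.lstsq(np.vstack(A),np.hstack(B),rcond=None)[0]
E
python3 - <<'E'
from geo import *
t=read_camera("top");s=read_camera("side");np.set_printoptions(precision=4,suppress=True)
T=lambda u,v:(320+(u+.5)/4-.5,195+(v+.5)/4-.5); S=lambda u,v:(255+(u+.5)/4-.5,150+(v+.5)/4-.5)
c=[atz(t,T(*p),.018) for p in[(35,263),(480,110),(578,352),(125,517)]]
print("corners",*c); print("sides",[np.linalg.norm(c[i]-c[(i+1)%4]) for i in range(4)])
sc=np.array([atz(t,T(*p),.019) for p in[(59,277),(462,135),(545,345),(136,491)]])
print("centre",np.mean(c,0),sc.mean(0))
y=(c[0]+c[3]-c[1]-c[2])[:2];y2=(sc[0]+sc[3]-sc[1]-sc[2])[:2]
x=(c[0]+c[1]-c[3]-c[2])[:2]
print("yaw of +y",np.arctan2(y[1],y[0]),np.arctan2(y2[1],y2[0]),"x",np.arctan2(x[1],x[0]))
yd=y/np.linalg.norm(y)+y2/np.linalg.norm(y2);yd/=np.linalg.norm(yd); cen=(np.mean(c,0)+sc.mean(0))[:2]/2
st=cen-.055*yd; print("stud",st,"yd",yd)
kt=atz(t,T(274,76),.0975);print("knob top",kt,"side mid",atz(s,S(131,329),.086),"r",np.linalg.norm(kt[:2]-st))
b=tri(ray(t,T(577,264)),ray(s,S(342,63)));print("ball",b,"top@.196",atz(t,T(577,264),.196),"side@.196",atz(s,S(342,63),.196),np.linalg.norm(b[:2]-st))
print("tag",atz(t,T(173,355),.042),atz(s,S(331,474),.042))
d=kt[:2]-st; print("swing",np.arctan2(yd[1],yd[0])-np.arctan2(d[1],d[0]))
E
```

```text
corners [0.5948 0.0645 0.018 ] [ 0.663  -0.1366  0.018 ] [ 0.5537 -0.1753  0.018 ] [0.4826 0.0255 0.018 ]
sides [np.float64(0.21237875072785561), np.float64(0.11601861905985573), np.float64(0.2130164561051962), np.float64(0.11879164765630122)]
centre [ 0.5735 -0.0555  0.018 ] [ 0.5726 -0.0535  0.019 ]
yaw of +y 1.9046143923496996 1.9052611624884102 x 0.3369559573415274
stud [ 0.5911 -0.1065] yd [-0.328   0.9447]
knob top [ 0.6613 -0.035   0.0975] side mid [ 0.6614 -0.0332  0.086 ] r 0.10016210960034946
ball [ 0.571  -0.1268  0.1961] top@.196 [ 0.5712 -0.1268  0.196 ] side@.196 [ 0.5708 -0.127   0.196 ] 0.028595550390257164
tag [0.5516 0.0048 0.042 ] [0.5516 0.0074 0.042 ]
swing 1.1108232041095096
```

Everything agrees with the given sizes: knob radius 100.2 mm, ball height 196 mm and 28.6 mm behind the stud, swing about 1.11. Next is a helper that converts world targets into tool shifts. I'll cage the knob to swing the strap.

```bash
cat >> geo.py <<'E'
np.set_printoptions(precision=3,suppress=True)
ST=np.array([.5911,-.1065]); A=1.905
def go(targets):
    s=r.get_state(); q=s["eef_rot"]; M=R.from_quat([*q[1:],q[0]]).as_matrix(); p=s["ee_pos"]
    print("t",s["clock"],"p",p,"yaw",np.arctan2(M[1,0],M[0,0]),"f",s["ft_force"],"w",s["width"],"g",s["grip_force"])
    for x,y,z,yaw in targets:
        G=R.from_euler('z',yaw).as_matrix()@np.diag([1,-1,-1.])
        print((x,y,z,yaw),"->",np.round(M.T@(np.array([x,y,z])-p)*1000,1),np.round(R.from_matrix(M.T@G).as_rotvec(),3))
E
python3 - <<'E'
from geo import *
go([(.198,-.513,.275,.369),(.6613,-.0345,.275,.794)])
E
```

```text
t 0.2 p [ 0.198 -0.513  0.231] yaw 0.3687966947873751 f [-0.373 -0.632  0.472] w 0.0857136574224854 g 0.0
(0.198, -0.513, 0.275, 0.369) -> [ -0.2   0.1 -44.5] [-0.001 -0.    -0.   ]
(0.6613, -0.0345, 0.275, 0.794) -> [ 604.4 -279.2  -44. ] [-0.001 -0.    -0.425]
```

```bash
python3 -m inch '{"plan":[[0.42,[0,0,-44],[0,0,0]],[0.42,[45,-21,-44],[0,0,-0.03]],[0.42,[90,-42,-44],[0,0,-0.06]],[0.42,[135,-62,-44],[0,0,-0.1]],[0.42,[180,-83,-44],[0,0,-0.14]],[0.42,[225,-104,-44],[0,0,-0.18]],[0.42,[270,-125,-44],[0,0,-0.22]],[0.42,[315,-146,-44],[0,0,-0.26]],[0.42,[360,-166,-44],[0,0,-0.3]],[0.42,[360,-166,-44],[0,0,-0.3]]]}'
python3 - <<'E'
from geo import *
go([(.6613,-.0345,.275,.794)])
E
```

```text
clock: 1.2
ee_pos: [0.4773, -0.2237, 0.2747]
eef_rot: [-0.001, 0.943, 0.332, 0.001]
ft_force: [-0.5, 0.2, 0.9]
width: 0.0358
grip_force: 0.0
t 1.2 p [ 0.477 -0.224  0.275] yaw 0.6778388020294583 f [-0.533  0.174  0.857] w 0.03584710184245835 g 0.0
(0.6613, -0.0345, 0.275, 0.794) -> [261.9 -32.    0.3] [-0.001 -0.002 -0.116]
```

```bash
python3 -m inch '{"plan":[[0.42,[44,-5,0],[0,0,-0.02]],[0.42,[88,-11,0],[0,0,-0.04]],[0.42,[132,-16,0],[0,0,-0.06]],[0.42,[176,-21,0],[0,0,-0.08]],[0.42,[220,-27,0],[0,0,-0.1]],[0.42,[262,-32,0],[0,0,-0.116]],[0.42,[262,-32,0],[0,0,-0.116]],[0.42,[262,-32,0],[0,0,-0.116]]]}'
python3 - <<'E'
from geo import *
go([(.6613,-.0345,.076,.794)])
E
```

```text
clock: 2.0
ee_pos: [0.6599, -0.041, 0.274]
eef_rot: [-0.0, 0.924, 0.383, -0.001]
ft_force: [-0.6, -0.5, 0.9]
width: 0.0359
grip_force: 0.0
t 2.0 p [ 0.66  -0.041  0.274] yaw 0.7852483361746816 f [-0.593 -0.493  0.943] w 0.03588709095484465 g 0.0
(0.6613, -0.0345, 0.076, 0.794) -> [  6.   -3.4 198. ] [-0.001  0.002 -0.009]
```

```bash
python3 -m inch '{"plan":[[0.42,[0,0,45],[0,0,0]],[0.42,[0,0,90],[0,0,0]],[0.42,[0,0,130],[0,0,0]],[0.42,[0,0,130],[0,0,0]],[0.42,[0,0,130],[0,0,0]]]}'
python3 - <<'E'
from geo import *
go([(.6613,-.0345,.076,.794)])
E
```

```text
clock: 2.5
ee_pos: [0.6592, -0.0423, 0.1458]
eef_rot: [-0.0, 0.924, 0.382, -0.0]
ft_force: [0.7, -0.6, 1.0]
width: 0.0362
grip_force: 0.0
t 2.5 p [ 0.659 -0.042  0.146] yaw 0.7828486203052966 f [ 0.657 -0.583  0.977] w 0.036239875819509486 g 0.0
(0.6613, -0.0345, 0.076, 0.794) -> [ 7.1 -4.  69.8] [-0.     0.001 -0.011]
```

```bash
python3 -m inch '{"plan":[[0.42,[7,-4,0],[0,0,-0.01]],[0.42,[7,-4,0],[0,0,-0.01]],[0.42,[7,-4,30],[0,0,-0.01]],[0.42,[7,-4,50],[0,0,-0.01]],[0.42,[7,-4,70],[0,0,-0.01]],[0.42,[7,-4,70],[0,0,-0.01]],[0.42,[7,-4,70],[0,0,-0.01]]]}'
python3 - <<'E'
from geo import *
T=[]
for sw in(.95,.8,.65,.5,.35,.2,.08,-.03):
    a=A-sw; T.append((*(ST+.1*np.array([np.cos(a),np.sin(a)])),.076,a))
go([(.6613,-.0345,.076,.794)]+T)
for n in("side",):
    c=read_camera(n)["pixels"]; cv2.imwrite("pics/k.png",cv2.resize(c[130:300,235:435],None,fx=4,fy=3.5))
E
```

```text
clock: 3.2
ee_pos: [0.663, -0.0331, 0.077]
eef_rot: [0.001, 0.922, 0.387, 0.001]
ft_force: [0.0, 0.2, 0.7]
width: 0.036
grip_force: 0.0
t 3.2 p [ 0.663 -0.033  0.077] yaw 0.7951397590737926 f [0.044 0.241 0.678] w 0.03603067567886694 g 0.0
(0.6613, -0.0345, 0.076, 0.794) -> [-2.2 -0.2  1. ] [ 0.002 -0.001  0.001]
(np.float64(0.6488608757862601), np.float64(-0.024868625955431642), 0.076, 0.9550000000000001) -> [ -4.  -15.8   1. ] [ 0.002 -0.001 -0.16 ]
(np.float64(0.6360134433252361), np.float64(-0.017153580885013633), 0.076, 1.105) -> [ -7.5 -30.4   1. ] [ 0.002 -0.001 -0.31 ]
(np.float64(0.622157351754766), np.float64(-0.011445063768467392), 0.076, 1.255) -> [-13.1 -44.3   0.9] [ 0.002 -0.001 -0.46 ]
(np.float64(0.6076037790195615), np.float64(-0.007871275593397842), 0.076, 1.405) -> [-20.8 -57.2   0.9] [ 0.002 -0.001 -0.61 ]
(np.float64(0.5926795669876141), np.float64(-0.006512475937586887), 0.076, 1.5550000000000002) -> [-30.3 -68.8   0.9] [ 0.002 -0.    -0.76 ]
(np.float64(0.5777198812864693), np.float64(-0.007399180511905815), 0.076, 1.705) -> [-41.4 -78.8   0.8] [ 0.002 -0.    -0.91 ]
(np.float64(0.5659525247473963), np.float64(-0.009713614137009483), 0.076, 1.825) -> [-51.3 -85.6   0.8] [ 0.002 -0.    -1.03 ]
(np.float64(0.5554794686402492), np.float64(-0.013059228675866466), 0.076, 1.935) -> [-61.  -90.7   0.8] [ 0.002 -0.    -1.14 ]
```

View pics/k.png

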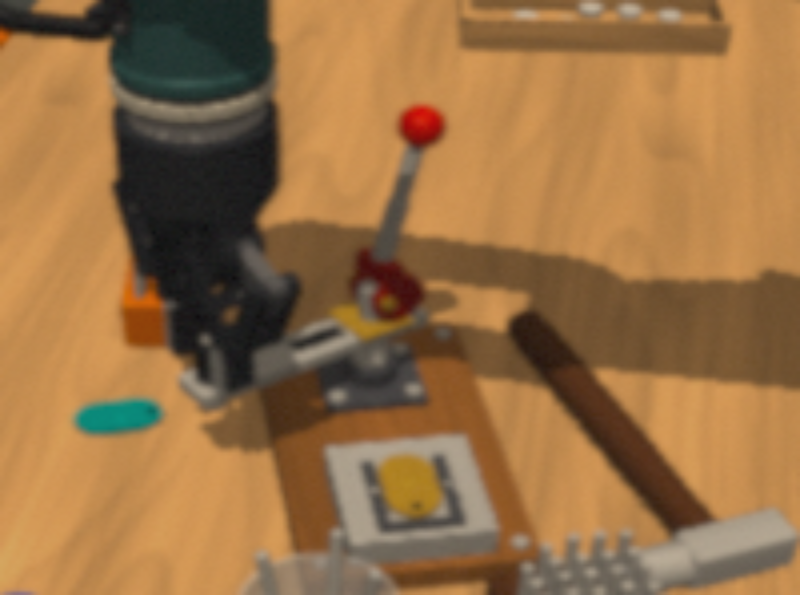

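The picture shows both fingers standing either side of the knob, at about (215,370), with the strap untouched. I'll close gently on it and swing, turning with the strap.

```bash
python3 -m inch '{"plan":[[0.1,[-2,0,0],[0,0,0]],[0.1,[-2,0,0],[0,0,0]],[0.1,[-2,0,0],[0,0,0]],[0.1,[-2,0,0],[0,0,0]],[0.1,[-3,-8,0],[0,0,-0.08]],[0.1,[-4,-16,0],[0,0,-0.16]],[0.1,[-6,-23,0],[0,0,-0.23]],[0.1,[-7.5,-30,0],[0,0,-0.31]],[0.1,[-10,-37,0],[0,0,-0.38]],[0.1,[-13,-44,0],[0,0,-0.46]]]}' 20
python3 - <<'E'
from geo import *
T=[]
for sw in(.5,.35,.2,.08,0,-.03):
    a=A-sw; T.append((*(ST+.1*np.array([np.cos(a),np.sin(a)])),.076,a))
go(T)
E
```

```text
clock: 4.25
ee_pos: [0.6229, -0.0114, 0.0772]
eef_rot: [0.001, 0.809, 0.588, 0.002]
ft_force: [2.0, -0.1, 5.2]
width: 0.0168
grip_force: 21.1
t 4.25 p [ 0.623 -0.011  0.077] yaw 1.2581102547168068 f [ 1.993 -0.139  5.153] w 0.01682835176625013 g 21.066257287748158
(np.float64(0.6076037790195615), np.float64(-0.007871275593397842), 0.076, 1.405) -> [ -1.4 -15.6   1.2] [ 0.004 -0.001 -0.147]
(np.float64(0.5926795669876141), np.float64(-0.006512475937586887), 0.076, 1.5550000000000002) -> [ -4.7 -30.2   1.1] [ 0.005 -0.001 -0.297]
(np.float64(0.5777198812864693), np.float64(-0.007399180511905815), 0.076, 1.705) -> [-10.1 -44.2   1. ] [ 0.005 -0.    -0.447]
(np.float64(0.5659525247473963), np.float64(-0.009713614137009483), 0.076, 1.825) -> [-16.  -54.7   1. ] [ 0.005  0.    -0.567]
(np.float64(0.5582982993523786), np.float64(-0.012032818213816493), 0.076, 1.905) -> [-20.5 -61.3   0.9] [ 0.005  0.    -0.647]
(np.float64(0.5554794686402492), np.float64(-0.013059228675866466), 0.076, 1.935) -> [-22.4 -63.6   0.9] [ 0.005  0.    -0.677]
```

```bash
python3 -m inch '{"plan":[[0.1,[-1,-8,0],[0,0,-0.07]],[0.1,[-1.5,-16,0],[0,0,-0.15]],[0.1,[-3,-23,0],[0,0,-0.22]],[0.1,[-5,-30,0],[0,0,-0.3]],[0.1,[-7,-37,0],[0,0,-0.37]],[0.1,[-10,-44,0],[0,0,-0.45]],[0.1,[-13,-49,0],[0,0,-0.51]],[0.1,[-16,-55,0],[0,0,-0.57]],[0.1,[-20,-61,0],[0,0,-0.64]],[0.1,[-20,-61,0],[0,0,-0.64]]]}'
python3 - <<'E'
from geo import *
go([(*(ST+.1*np.array([np.cos(A),np.sin(A)])),.076,A)])
E
```

```text
clock: 5.25
ee_pos: [0.5591, -0.0122, 0.0775]
eef_rot: [0.003, 0.584, 0.812, 0.001]
ft_force: [3.4, -0.2, 5.0]
width: 0.0172
grip_force: 21.1
t 5.25 p [ 0.559 -0.012  0.078] yaw 1.895023977667051 f [ 3.39  -0.232  4.953] w 0.017197524470659583 g 21.09526385553181
(np.float64(0.5582982993523786), np.float64(-0.012032818213816493), 0.076, 1.905) -> [ 0.4 -0.7  1.5] [ 0.005  0.003 -0.01 ]
```

```bash
python3 -m inch '{"plan":[[0.1,[0,-2,0],[0,0,-0.02]],[0.1,[0,-3,0],[0,0,-0.03]],[0.1,[0,-3,0],[0,0,-0.03]]]}'
python3 -m inch '{"plan":[[0.1,[0,-2,0],[0,0,0]],[0.1,[0,-2,0],[0,0,0]],[0.1,[0,-2,0],[0,0,0]]]}'
```

```text
clock: 5.55
ee_pos: [0.5589, -0.0123, 0.0778]
eef_rot: [0.005, 0.572, 0.82, 0.003]
ft_force: [8.6, 0.7, 3.5]
width: 0.0168
grip_force: 21.2
clock: 5.85
ee_pos: [0.5587, -0.0124, 0.078]
eef_rot: [0.006, 0.572, 0.82, 0.005]
ft_force: [13.1, 2.2, 1.3]
width: 0.0168
grip_force: 21.3
```

The force rises without motion, so the strap is on its stop. I'll open and rise clear.

```bash
python3 -m inch '{"plan":[[0.1,[0,3,0],[0,0,0]],[0.4,[0,4,0],[0,0,0]],[0.4,[0,4,0],[0,0,0]],[0.4,[0,4,0],[0,0,0]],[0.4,[0,4,-30],[0,0,0]],[0.5,[0,4,-75],[0,0,0]],[0.6,[0,4,-120],[0,0,0]],[0.6,[0,4,-165],[0,0,0]],[0.6,[0,4,-190],[0,0,0]],[0.6,[0,4,-190],[0,0,0]]]}'
python3 - <<'E'
from geo import *
t=read_camera("top");s=read_camera("side")
cv2.imwrite("pics/c2.png",np.hstack([cv2.resize(c["pixels"][y:y+150,x:x+100],None,fx=4,fy=4) for c,y,x in((s,150,290),(t,200,390))]))
go([(.6003,-.133,.27,A)])
E
```

```text
clock: 6.85
ee_pos: [0.5578, -0.0121, 0.2705]
eef_rot: [0.004, 0.572, 0.82, 0.002]
ft_force: [-0.2, -0.1, 0.8]
width: 0.0511
grip_force: 0.0
t 6.95 p [ 0.556 -0.012  0.265] yaw 1.9246168832206796 f [ 0.339  0.427 -0.956] w 0.05146790666286581 g 0.0
(0.6003, -0.133, 0.27, 1.905) -> [-129.    -0.4   -5.3] [-0.001 -0.     0.02 ]
```

View pics/c2.png

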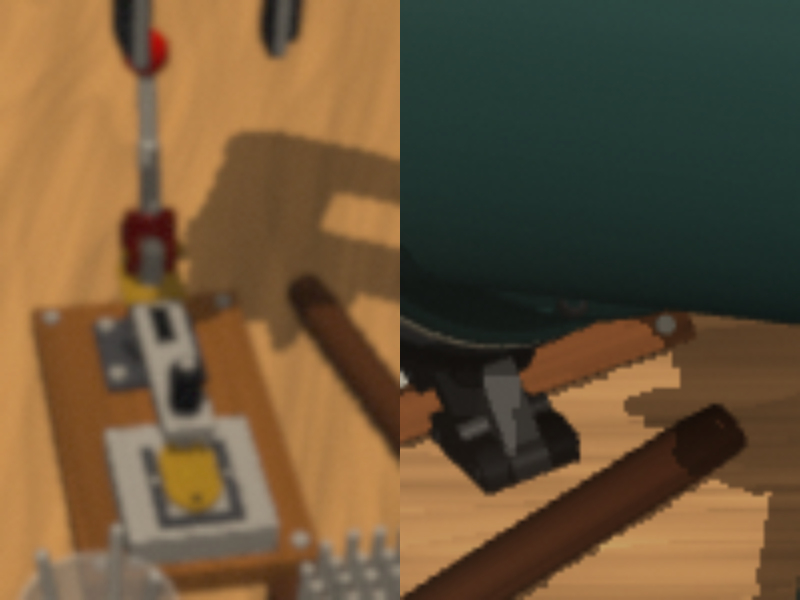

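The side half shows the strap lying along the board with the nose over the tag, and the lever still up with the ball at crop (148,50). Now over the ball.

```bash
python3 -m inch '{"plan":[[0.6,[0,0,-8],[0,0,0.01]],[0.6,[-43,0,-8],[0,0,0.02]],[0.6,[-86,0,-8],[0,0,0.02]],[0.6,[-129,0,-8],[0,0,0.02]],[0.6,[-129,0,-8],[0,0,0.02]],[0.6,[-129,0,-8],[0,0,0.02]]]}'
python3 - <<'E'
from geo import *
s=read_camera("side")
print(atz(s,(290+148/4,150+50/4),.196))
im=s["pixels"]; h=im.astype(int); m=((h[...,2]>130)&(h[...,1]<60)&(h[...,0]<60)); m[:140]=0;m[190:]=0;m[:,:290]=0;m[:,380:]=0
n,l,st,ce=cv2.connectedComponentsWithStats(m.astype(np.uint8)); print(st[1:],ce[1:])
go([(.6003,-.133,.177,A)])
E
```

```text
clock: 7.55
ee_pos: [0.6005, -0.1335, 0.2708]
eef_rot: [-0.002, 0.581, 0.814, -0.001]
ft_force: [-0.7, 0.5, 0.4]
width: 0.0511
grip_force: 0.0
[ 0.598 -0.133  0.196]
[[321 158  11   7  62]] [[325.839 161.129]]
t 7.6 p [ 0.601 -0.132  0.272] yaw 1.904316117529123 f [ 0.401  0.761 -0.192] w 0.051078834927381446 g 0.0
(0.6003, -0.133, 0.177, 1.905) -> [-0.7 -0.1 94.5] [-0.003 -0.003 -0.001]
```

```bash
python3 -m inch '{"plan":[[0.6,[0,0,40],[0,0,0]],[0.6,[0,0,75],[0,0,0]],[0.6,[0,0.5,95],[0,0,0]],[0.6,[0,0.5,95],[0,0,0]],[0.1,[0,0.5,95],[0,0,0]],[0.1,[0,0.5,95],[0,0,0]],[0.1,[0,0.5,95],[0,0,0]],[0.1,[0,0.5,95],[0,0,0]],[0.1,[0,0.5,95],[0,0,0]]]}' 40
python3 - <<'E'
from geo import *
s=read_camera("side")["pixels"]; cv2.imwrite("pics/b.png",cv2.resize(s[110:300,260:400],None,fx=3,fy=3))
y=np.array([np.cos(A),np.sin(A)]); T=[]
for th in(.1,.2,.3,.4,.5,.6,.7,.8,.9,1.0,1.1,1.2,1.309):
    e=np.deg2rad(75)-th; T.append((*(ST-.11*np.cos(e)*y),.09+.11*np.sin(e)-.019,A))
go(T)
E
```

```text
clock: 8.5
ee_pos: [0.6019, -0.1332, 0.1807]
eef_rot: [0.002, 0.58, 0.815, 0.0]
ft_force: [-3.9, -0.6, 5.9]
width: 0.0224
grip_force: 39.3
t 8.55 p [ 0.602 -0.133  0.181] yaw 1.904401739850139 f [-4.515 -0.287  5.438] w 0.022343916653129334 g 39.265676736831665
(np.float64(0.6038714560915915), np.float64(-0.14328112538247725), np.float64(0.17387875740355263), 1.905) -> [-10.   -1.4   6.8] [ 0.002  0.002 -0.001]
(np.float64(0.6071766286923064), np.float64(-0.15279984955658749), np.float64(0.1694777433785273), 1.905) -> [-20.1  -1.4  11.2] [ 0.002  0.002 -0.001]
(np.float64(0.6103211689333546), np.float64(-0.16185596093862376), np.float64(0.1640927722940777), 1.905) -> [-29.7  -1.4  16.6] [ 0.002  0.002 -0.001]
(np.float64(0.6132736576080944), np.float64(-0.1703589738572092), np.float64(0.15777764900124494), 1.905) -> [-38.7  -1.4  22.9] [ 0.002  0.002 -0.001]
(np.float64(0.6160045944256509), np.float64(-0.17822392901798362), np.float64(0.15059547212446875), 1.905) -> [-47.   -1.4  30.1] [ 0.002  0.002 -0.001]
(np.float64(0.6184866927680707), np.float64(-0.18537224238878913), np.float6
[... 439 characters left out ...]
7155), np.float64(0.11474581194263163), 1.905) -> [-71.9  -1.5  66. ] [ 0.002  0.002 -0.001]
(np.float64(0.6254730002345151), np.float64(-0.20549244239112174), np.float64(0.10445135579193256), 1.905) -> [-75.7  -1.5  76.4] [ 0.002  0.002 -0.001]
(np.float64(0.6263967119106244), np.float64(-0.2081526836927068), np.float64(0.0938226647517086), 1.905) -> [-78.5  -1.5  87. ] [ 0.002  0.002 -0.001]
(np.float64(0.6269677505088644), np.float64(-0.2097972449807441), np.float64(0.08296593718945554), 1.905) -> [-80.2  -1.5  97.9] [ 0.002  0.002 -0.001]
(np.float64(0.6271818707122143), np.float64(-0.21041389996431503), np.float64(0.0709996632895322), 1.905) -> [-80.9  -1.6 109.8] [ 0.002  0.002 -0.001]
```

View pics/b.png

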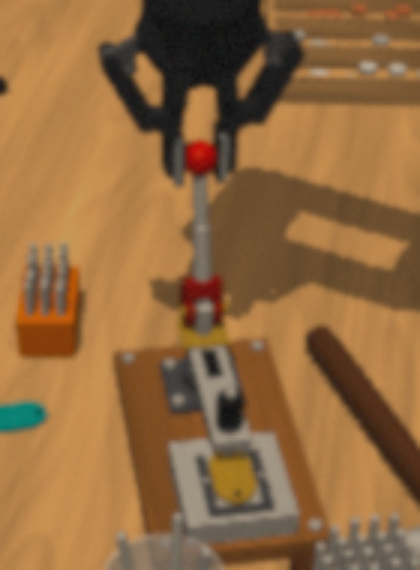

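The picture shows the ball at (200,157) pinched between the pads and the strap still closed. The pads sit about 4–5 mm high (width 22.4 mm), so I'll re-grip lower before turning.

```bash
python3 -m inch '{"plan":[[0.45,[0,0,0],[0,0,0]],[0.45,[0,0,0],[0,0,0]],[0.45,[0,0,5],[0,0,0]],[0.45,[0,0,5],[0,0,0]],[0.1,[0,0,5],[0,0,0]],[0.1,[0,0,5],[0,0,0]],[0.1,[0,0,5],[0,0,0]],[0.1,[0,0,5],[0,0,0]]]}' 40
```

```text
clock: 9.35
ee_pos: [0.6013, -0.1326, 0.1728]
eef_rot: [-0.001, 0.58, 0.815, -0.0]
ft_force: [0.2, -0.0, -1.8]
width: 0.0228
grip_force: 39.3
```

```bash
python3 -m inch '{"plan":[[0.1,[-10,0,3],[0,0,0]],[0.1,[-20,0,8],[0,0,0]],[0.1,[-30,0,13],[0,0,0]],[0.1,[-39,0,19],[0,0,0]],[0.1,[-47,0,27],[0,0,0]],[0.1,[-54.5,0,35],[0,0,0]],[0.1,[-61,0,43],[0,0,0]],[0.1,[-61,0,43],[0,0,0]]]}' 60
python3 - <<'E'
from geo import *
y=np.array([np.cos(A),np.sin(A)]); T=[]
for th in(.7,.8,.9,1.0,1.1,1.2,1.309):
    e=np.deg2rad(75)-th; T.append((*(ST-.11*np.cos(e)*y),.09+.11*np.sin(e)-.0225,A))
go(T)
E
```

```text
clock: 10.15
ee_pos: [0.6217, -0.1922, 0.129]
eef_rot: [0.0, 0.581, 0.814, -0.0]
ft_force: [-0.0, 0.6, -1.0]
width: 0.0086
grip_force: 0.0
t 10.15 p [ 0.622 -0.192  0.129] yaw 1.9028431147439129 f [-0.012  0.644 -1.026] w 0.008628337233398927 g 0.0
(np.float64(0.6206951523291888), np.float64(-0.1917324903853429), np.float64(0.13042495165929438), 1.905) -> [ 0.8 -0.8 -1.4] [-0.     0.001 -0.002]
(np.float64(0.6226079069110906), np.float64(-0.1972411235120818), np.float64(0.12110317440084276), 1.905) -> [-5.  -0.8  7.9] [-0.     0.001 -0.002]
(np.float64(0.6242058449022658), np.float64(-0.2018431013277155), np.float64(0.11124581194263164), 1.905) -> [-9.9 -0.8 17.8] [-0.     0.001 -0.002]
(np.float64(0.6254730002345151), np.float64(-0.20549244239112174), np.float64(0.10095135579193257), 1.905) -> [-13.7  -0.7  28.1] [-0.     0.001 -0.002]
(np.float64(0.6263967119106244), np.float64(-0.2081526836927068), np.float64(0.09032266475170861), 1.905) -> [-16.6  -0.7  38.7] [-0.     0.001 -0.002]
(np.float64(0.6269677505088644), np.float64(-0.2097972449807441), np.float64(0.07946593718945555), 1.905) -> [-18.3  -0.7  49.6] [-0.     0.001 -0.002]
(np.float64(0.6271818707122143), np.float64(-0.21041389996431503), np.float64(0.06749966328953219), 1.905) -> [-18.9  -0.7  61.5] [-0.     0.001 -0.002]
```

The lever slipped out: with the ball spinning between the pads it creeps off. I'll retreat, check the strap, then re-grip harder, with the tool tilted so it can turn along with the lever.

```bash
python3 -m inch '{"plan":[[0.6,[-25,0,0],[0,0,0]],[0.6,[-30,0,-40],[0,0,0]],[0.6,[-30,0,-85],[0,0,0]],[0.6,[-30,0,-130],[0,0,0]],[0.6,[-30,0,-165],[0,0,0]],[0.6,[-30,0,-165],[0,0,0]]]}'
cat >> geo.py <<'E'
def goT(targets):  # (ball offset: th of lever, lift along tool -z mm, tilt about pin), from a level-tool state
    s=r.get_state(); q=s["eef_rot"]; M=R.from_quat([*q[1:],q[0]]).as_matrix(); p=s["ee_pos"]
    print("t",s["clock"],"p",p,"f",s["ft_force"],"w",s["width"],"g",s["grip_force"])
    y=np.array([np.cos(A),np.sin(A)])
    for th,lift,tilt in targets:
        e=np.deg2rad(75)-th
        b=np.array([*(ST-.11*np.cos(e)*y),.09+.11*np.sin(e)])
        G=R.from_euler('z',A).as_matrix()@np.diag([1,-1,-1.])@R.from_euler('y',tilt).as_matrix()
        x=b+G[:,2]*(.021-lift/1000)
        print((th,lift,tilt),"->",np.round(M.T@(x-p)*1000,1),np.round(R.from_matrix(M.T@G).as_rotvec(),3))
E
python3 - <<'E'
from geo import *
s=read_camera("side");im=s["pixels"]; cv2.imwrite("pics/d.png",cv2.resize(im[110:300,260:400],None,fx=3,fy=3))
m=((im[...,2]>130)&(im[...,1]<60)&(im[...,0]<60)); m[:140]=0;m[190:]=0;m[:,:290]=0;m[:,380:]=0
n,l,st,ce=cv2.connectedComponentsWithStats(m.astype(np.uint8)); print(st[1:],ce[1:])
for q in st[1:]: print(atz(s,(q[0]+q[2]/2-.5,q[1]+q[3]/2-.5),.196))
goT([(0,90,0),(0,90,-.5),(0,0,-.5)])
E
```

```text
clock: 10.75
ee_pos: [0.6334, -0.2194, 0.3034]
eef_rot: [0.007, 0.58, 0.815, 0.001]
ft_force: [0.4, -0.6, 1.1]
width: 0.0513
grip_force: 0.0
[[321 157  11   8  74]] [[325.865 160.554]]
[ 0.602 -0.14   0.196]
t 10.8 p [ 0.633 -0.219  0.3  ] f [-0.381  0.247 -0.677] w 0.0510503840602968 g 0.0
(0, 90, 0) -> [91.7 -2.6 33.8] [0.006 0.006 0.   ]
(0, 90, -0.5) -> [124.9  -2.7  42. ] [ 0.006 -0.494 -0.001]
(0, 0, -0.5) -> [ 82.2  -3.2 121.3] [ 0.006 -0.494 -0.001]
```

View pics/d.png

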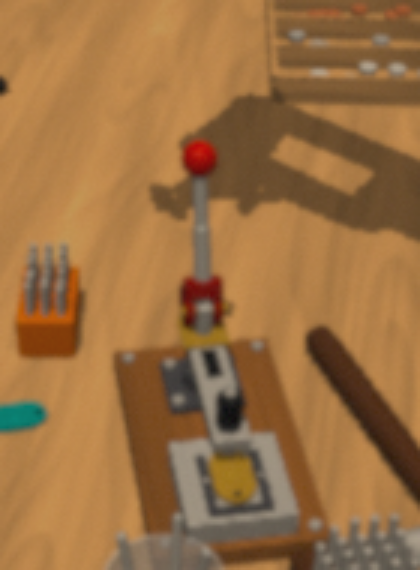

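The lever is back up with the ball at crop (200,157), the strap is still closed and nothing else has moved. Next I'll go above the ball, tilting 0.5 rad.

```bash
python3 -m inch '{"plan":[[0.6,[30,-1,0],[0,-0.1,0]],[0.6,[60,-2,0],[0,-0.2,0]],[0.6,[90,-3,10],[0,-0.3,0]],[0.6,[115,-3,25],[0,-0.4,0]],[0.6,[125,-3,42],[0.006,-0.49,0]],[0.6,[125,-3,42],[0.006,-0.494,0]],[0.6,[125,-3,42],[0.006,-0.494,0]],[0.6,[125,-3,42],[0.006,-0.494,0]]]}'
python3 - <<'E'
from geo import *
goT([(0,90,-.5),(0,0,-.5)]); print(r.get_state()["joint_positions"])
E
```

```text
clock: 11.6
ee_pos: [0.5883, -0.1026, 0.254]
eef_rot: [0.198, 0.563, 0.79, -0.144]
ft_force: [-0.3, -0.2, -0.1]
width: 0.0513
grip_force: 0.0
t 11.6 p [ 0.588 -0.103  0.254] f [-0.335 -0.227 -0.148] w 0.05129213623042665 g 0.0
(0, 90, -0.5) -> [-1.4  1.3 -2.5] [-0.005 -0.006 -0.   ]
(0, 0, -0.5) -> [-1.9  1.8 87.5] [-0.005 -0.006 -0.   ]
[-0.024  0.071  1.42  -0.465  1.48  -0.354]
```

```bash
python3 -m inch '{"plan":[[0.6,[-2,1.5,30],[0,0,0]],[0.6,[-2,1.5,60],[0,0,0]],[0.6,[-2,1.5,80],[0,0,0]],[0.6,[-2,1.5,88],[0,0,0]],[0.6,[-2,1.5,88],[0,0,0]],[0.6,[-2,1.5,88],[0,0,0]]]}' 100
python3 - <<'E'
from geo import *
goT([(0,0,-.5)])
E
```

```text
clock: 12.2
ee_pos: [0.6037, -0.1431, 0.1786]
eef_rot: [0.199, 0.563, 0.789, -0.144]
ft_force: [-0.1, 0.7, 0.6]
width: 0.0511
grip_force: 0.0
t 12.2 p [ 0.604 -0.143  0.179] f [-0.061  0.713  0.578] w 0.05114872707277128 g 0.0
(0, 0, -0.5) -> [0.5 0.1 0.6] [-0.004 -0.005 -0.001]
```

```bash
python3 -m inch '{"plan":[[0.1,[0,0,0],[0,0,0]],[0.1,[0,0,0],[0,0,0]],[0.1,[0,0,0],[0,0,0]],[0.1,[0,0,0],[0,0,0]],[0.1,[0,0,0],[0,0,0]]]}' 100
python3 - <<'E'
from geo import *
goT([(t,0,-.5+.85*t) for t in(0,.06,.12,.18,.24,.3,.36,.42,.48,.54)])
E
```

```text
clock: 12.7
ee_pos: [0.6042, -0.1421, 0.1789]
eef_rot: [0.2, 0.562, 0.79, -0.143]
ft_force: [2.4, 1.1, 6.3]
width: 0.0207
grip_force: 97.8
t 12.7 p [ 0.604 -0.142  0.179] f [2.434 1.134 6.329] w 0.020702383108720402 g 97.82476902008057
(0, 0, -0.5) -> [ 0.  -0.7  1.3] [-0.002 -0.004  0.   ]
(0.06, 0, -0.449) -> [-3.6 -0.7  5.9] [-0.002  0.047  0.   ]
(0.12, 0, -0.398) -> [-6.9 -0.7 10.8] [-0.002  0.098  0.   ]
(0.18, 0, -0.347) -> [-9.9 -0.7 15.9] [-0.002  0.149  0.   ]
(0.24, 0, -0.29600000000000004) -> [-12.5  -0.7  21.1] [-0.002  0.2    0.   ]
(0.3, 0, -0.245) -> [-14.9  -0.7  26.5] [-0.002  0.251  0.   ]
(0.36, 0, -0.194) -> [-16.9  -0.7  32.1] [-0.002  0.302  0.   ]
(0.42, 0, -0.14300000000000002) -> [-18.6  -0.7  37.7] [-0.002  0.353  0.   ]
(0.48, 0, -0.09200000000000003) -> [-20.   -0.7  43.5] [-0.002  0.404 -0.   ]
(0.54, 0, -0.04099999999999998) -> [-21.   -0.7  49.4] [-0.002  0.455 -0.   ]
```

```bash
python3 -m inch '{"plan":[[0.45,[0,0,0],[0,0,0]],[0.45,[0,0,0],[0,0,0]],[0.45,[0,0,4],[0,0,0]],[0.45,[0,0,4],[0,0,0]],[0.1,[0,0,4],[0,0,0]],[0.1,[0,0,4],[0,0,0]],[0.1,[0,0,4],[0,0,0]],[0.1,[0,0,4],[0,0,0]],[0.1,[0,0,4],[0,0,0]]]}' 100
python3 - <<'E'
from geo import *
goT([(0,0,-.5)])
E
```

```text
clock: 13.6
ee_pos: [0.6037, -0.1437, 0.1727]
eef_rot: [0.197, 0.562, 0.79, -0.144]
ft_force: [4.7, 1.3, -4.6]
width: 0.0213
grip_force: 97.8
t 13.6 p [ 0.604 -0.144  0.173] f [ 4.683  1.317 -4.578] w 0.021310068438580253 g 97.75094032287598
(0, 0, -0.5) -> [-1.8  0.3 -4.8] [-0.005 -0.007  0.002]
```

The force reversed sign, so the pads are now centred on the ball to about a millimetre. Turning slowly, 0.06 rad per row.

```bash
python3 -m inch '{"plan":[[0.1,[-4,1,4],[0,0.05,0]],[0.1,[-7,1,9],[0,0.1,0]],[0.1,[-10,1,14],[0,0.15,0]],[0.1,[-13,1,19],[0,0.2,0]],[0.1,[-15,1,24.5],[0,0.25,0]],[0.1,[-15,1,24.5],[0,0.25,0]],[0.1,[-15,1,24.5],[0,0.25,0]]]}' 100
python3 - <<'E'
from geo import *
goT([(t,-3,-.5+.85*t) for t in(.3,.36,.42,.48,.54,.6,.66,.72)])
s=read_camera("side");im=s["pixels"]; cv2.imwrite("pics/e.png",cv2.resize(im[110:300,260:400],None,fx=3,fy=3))
E
```

```text
clock: 14.3
ee_pos: [0.6111, -0.1664, 0.1579]
eef_rot: [0.095, 0.576, 0.809, -0.073]
ft_force: [0.4, 5.5, -2.1]
width: 0.0212
grip_force: 98.6
t 14.3 p [ 0.611 -0.166  0.158] f [ 0.388  5.452 -2.118] w 0.02123126405029615 g 98.57945680618286
(0.3, -3, -0.245) -> [-1.7  0.7 -1.6] [-0.009 -0.004 -0.   ]
(0.36, -3, -0.194) -> [-4.9  0.7  3.3] [-0.009  0.047 -0.001]
(0.42, -3, -0.14300000000000002) -> [-7.8  0.8  8.3] [-0.009  0.098 -0.001]
(0.48, -3, -0.09200000000000003) -> [-10.4   0.8  13.6] [-0.009  0.149 -0.001]
(0.54, -3, -0.04099999999999998) -> [-12.7   0.9  18.9] [-0.009  0.2   -0.001]
(0.6, -3, 0.010000000000000009) -> [-14.7   0.9  24.5] [-0.009  0.251 -0.001]
(0.66, -3, 0.061000000000000054) -> [-16.3   1.   30.1] [-0.009  0.302 -0.002]
(0.72, -3, 0.11199999999999999) -> [-17.6   1.   35.8] [-0.009  0.353 -0.002]
```

View pics/e.png

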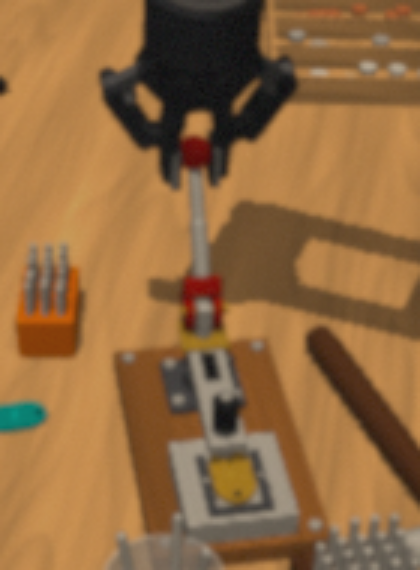

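The picture shows the ball at (195,152), still between the pads, with the lever leaning away and the strap closed. Continuing.

```bash
python3 -m inch '{"plan":[[0.1,[-4.5,0.5,4],[0,0.05,0]],[0.1,[-7.5,0.5,9],[0,0.1,0]],[0.1,[-10,0.5,14],[0,0.15,0]],[0.1,[-12.5,0.5,19],[0,0.2,0]],[0.1,[-14.5,0.5,24.5],[0,0.25,0]],[0.1,[-16,0.5,30],[0,0.3,0]],[0.1,[-17.5,0.5,36],[0,0.35,0]],[0.1,[-17.5,0.5,36],[0,0.35,0]],[0.1,[-17.5,0.5,36],[0,0.35,0]]]}' 100
python3 - <<'E'
from geo import *
goT([(t,-3,-.5+.85*t) for t in(.72,.78,.84,.9,.96,1.02,1.08,1.14,1.2,1.26,1.309)])
E
```

```text
clock: 15.25
ee_pos: [0.6187, -0.1886, 0.1271]
eef_rot: [-0.049, 0.579, 0.813, 0.029]
ft_force: [-3.9, 9.0, 0.0]
width: 0.0211
grip_force: 98.7
t 15.25 p [ 0.619 -0.189  0.127] f [-3.869  8.987  0.039] w 0.02113953943181137 g 98.723384141922
(0.72, -3, 0.11199999999999999) -> [-2.2  0.8 -0.5] [-0.011 -0.002 -0.001]
(0.78, -3, 0.16300000000000003) -> [-5.   0.9  4.7] [-0.011  0.049 -0.001]
(0.84, -3, 0.21399999999999997) -> [-7.6  1.  10. ] [-0.011  0.1   -0.002]
(0.9, -3, 0.265) -> [-9.9  1.  15.4] [-0.011  0.151 -0.002]
(0.96, -3, 0.31599999999999995) -> [-11.8   1.1  21. ] [-0.011  0.202 -0.002]
(1.02, -3, 0.367) -> [-13.4   1.2  26.8] [-0.011  0.253 -0.002]
(1.08, -3, 0.41800000000000004) -> [-14.6   1.2  32.6] [-0.011  0.304 -0.003]
(1.14, -3, 0.46899999999999986) -> [-15.5   1.3  38.4] [-0.01   0.355 -0.003]
(1.2, -3, 0.52) -> [-16.    1.3  44.4] [-0.01   0.406 -0.003]
(1.26, -3, 0.571) -> [-16.1   1.4  50.3] [-0.01   0.457 -0.003]
(1.309, -3, 0.6126499999999999) -> [-16.    1.5  55.2] [-0.01   0.499 -0.004]
```

```bash
python3 -m inch '{"plan":[[0.1,[-2.5,0.3,5],[0,0.05,0]],[0.1,[-5,0.3,10],[0,0.1,0]],[0.1,[-7,0.3,15.5],[0,0.15,0]],[0.1,[-9,0.3,21],[0,0.2,0]],[0.1,[-10.5,0.3,27],[0,0.25,0]],[0.1,[-11.5,0.3,32.5],[0,0.3,0]],[0.1,[-12.5,0.3,38.5],[0,0.35,0]],[0.1,[-13,0.3,44.5],[0,0.4,0]],[0.1,[-13,0.3,44.5],[0,0.4,0]],[0.1,[-13,0.3,44.5],[0,0.4,0]]]}' 100
python3 - <<'E'
from geo import *
goT([(t,-3,-.5+.85*t) for t in(1.2,1.26,1.309)])
s=read_camera("side");im=s["pixels"]; cv2.imwrite("pics/f.png",cv2.resize(im[110:300,240:400],None,fx=4,fy=3)); t=read_camera("top"); np.savez("f.npz",t=t["pixels"],s=im)
for nm,c in(("side",s),("top",t)):
    h=c["pixels"].astype(int); m=(h[...,2]>70)&(h[...,1]<h[...,2]*.35)&(h[...,0]<h[...,2]*.35); m[:130]=0; m[300:]=0; m[:,:260]=0;m[:,520:]=0
    n,l,st,ce=cv2.connectedComponentsWithStats(m.astype(np.uint8)); print(nm,[(q.tolist(),np.round(k,1)) for q,k in zip(st[1:],ce[1:]) if q[4]>8])
y=np.array([np.cos(A),np.sin(A)])
P=np.array(s["pose"]); 
for th in(1.1,1.2,1.309,1.4):
    e=np.deg2rad(75)-th; b=np.array([*(ST-.11*np.cos(e)*y),.09+.11*np.sin(e)])
    for c in(s,t):
        P=np.array(c["pose"]);v=P[:3,:3].T@(b-P[:3,3]);u=np.array([v[0]/-v[2],-v[1]/-v[2]]);u=u*(1+c["k1"]*(u@u));print(th,u*c["fx"]+[c["cx"],c["cy"]])
E
```

```text
clock: 16.25
ee_pos: [0.6222, -0.1977, 0.0835]
eef_rot: [-0.208, 0.562, 0.788, 0.142]
ft_force: [-1.3, 5.0, 4.3]
width: 0.0209
grip_force: 99.4
t 16.25 p [ 0.622 -0.198  0.084] f [-1.316  4.991  4.307] w 0.02088822740012461 g 99.37634468078613
(1.2, -3, 0.52) -> [-2.   0.6  1.6] [-0.009  0.01  -0.005]
(1.26, -3, 0.571) -> [-4.5  0.6  7. ] [-0.009  0.061 -0.005]
(1.309, -3, 0.6126499999999999) -> [-6.2  0.7 11.6] [-0.009  0.103 -0.005]
side [([474, 130, 11, 7, 56], array([478.7, 133. ])), ([487, 130, 7, 2, 10], array([489.7, 130.3])), ([489, 133, 6, 4, 15], array([491.5, 134.5])), ([499, 134, 4, 3, 9], array([500.7, 135.1])), ([317, 174, 8, 8, 51], array([320.4, 177.1])), ([321, 204, 13, 19, 101], array([326.5, 211.1]))]
top [([491, 227, 16, 14, 163], array([499. , 233.2])), ([422, 245, 28, 22, 237], array([437.8, 254.6]))]
1.1 [319.619 176.396]
1.1 [499.277 232.104]
1.2 [319.47  180.016]
1.2 [497.9   232.994]
1.309 [319.394 184.24 ]
1.309 [495.707 234.2  ]
1.4 [319.399 187.956]
1.4 [493.366 235.379]
```

View pics/f.png

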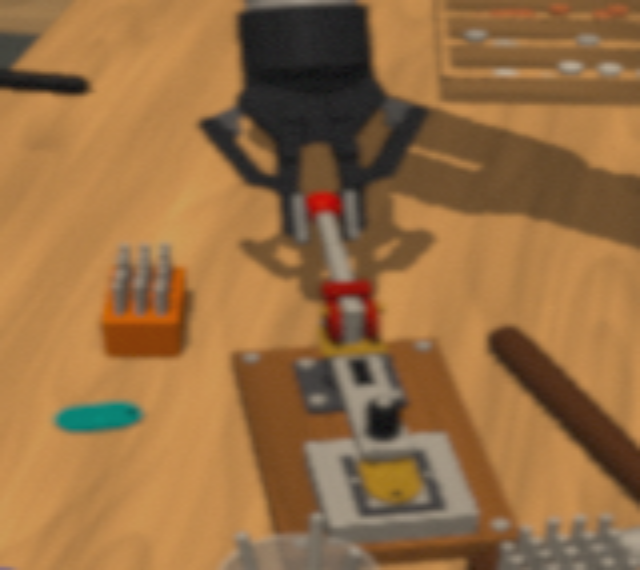

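The ball is at (323,204), about (320.4,178–180) in camera pixels, which puts the lever at about 1.15–1.19. The last stretch is about 0.13 rad.

```bash
python3 -m inch '{"plan":[[0.1,[-1.5,0.3,5],[0,0.045,0]],[0.1,[-3,0.3,10],[0,0.09,0]],[0.1,[-3.5,0.3,12],[0,0.11,0]],[0.1,[-3.5,0.3,12],[0,0.11,0]],[0.1,[-3.5,0.3,12],[0,0.11,0]],[0.1,[-3.5,0.3,12],[0,0.11,0]]]}' 100
cat > chk.py <<'E'
from geo import *
goT([(t,-3,-.5+.85*t) for t in(1.26,1.309,1.36)])
s=read_camera("side");t=read_camera("top")
for nm,c in(("side",s),("top",t)):
    h=c["pixels"].astype(int); m=(h[...,2]>70)&(h[...,1]<h[...,2]*.35)&(h[...,0]<h[...,2]*.35); m[:150]=0; m[300:]=0; m[:,:260]=0;m[:,520:]=0
    n,l,st,ce=cv2.connectedComponentsWithStats(m.astype(np.uint8)); print(nm,[(q.tolist(),np.round(k,1)) for q,k in zip(st[1:],ce[1:]) if q[4]>20])
    if nm=="top":
        ys,xs=np.where(l==1+np.argmax([q[4] if q[0]>470 else 0 for q in st[1:]])); print("circle",cv2.minEnclosingCircle(np.c_[xs,ys].astype(np.float32)))
E
python3 chk.py
```

```text
clock: 16.95
ee_pos: [0.6219, -0.1966, 0.0728]
eef_rot: [-0.249, 0.554, 0.776, 0.172]
ft_force: [-0.8, 1.5, 6.7]
width: 0.0212
grip_force: 99.8
t 16.95 p [ 0.622 -0.197  0.073] f [-0.81   1.533  6.663] w 0.02121971811672942 g 99.80814814567566
(1.26, -3, 0.571) -> [ 0.   0.4 -2.9] [-0.007 -0.045 -0.005]
(1.309, -3, 0.6126499999999999) -> [-2.2  0.4  1.4] [-0.007 -0.003 -0.005]
(1.36, -3, 0.6560000000000001) -> [-4.3  0.5  6. ] [-0.007  0.04  -0.005]
side [([317, 178, 8, 8, 47], array([320.2, 181.2])), ([321, 204, 13, 20, 100], array([326.5, 211.8]))]
top [([489, 228, 16, 14, 157], array([496.9, 234.4])), ([422, 245, 28, 17, 183], array([438.9, 252.3])), ([426, 259, 15, 8, 55], array([433.4, 262.7]))]
circle ((496.5, 234.5), 7.905794143676758)
```

```bash
python3 -m inch '{"plan":[[0.1,[-0.7,0,1.2],[0,0.01,0]],[0.1,[-1.4,0,2.4],[0,0.02,0]],[0.1,[-1.4,0,2.4],[0,0.02,0]],[0.1,[-1.4,0,2.4],[0,0.02,0]],[0.1,[-1.4,0,2.4],[0,0.02,0]],[0.1,[-1.4,0,2.4],[0,0.02,0]],[0.1,[-1.4,0,2.4],[0,0.02,0]],[0.1,[-1.4,0,2.4],[0,0.02,0]]]}' 100
python3 chk.py
```

```text
clock: 17.85
ee_pos: [0.6219, -0.1963, 0.0708]
eef_rot: [-0.257, 0.552, 0.773, 0.178]
ft_force: [-1.8, 3.3, 8.8]
width: 0.0213
grip_force: 99.8
t 17.85 p [ 0.622 -0.196  0.071] f [-1.829  3.328  8.809] w 0.021307406607651378 g 99.77620840072632
(1.26, -3, 0.571) -> [ 1.   0.3 -4.7] [-0.007 -0.065 -0.005]
(1.309, -3, 0.6126499999999999) -> [-1.3  0.4 -0.4] [-0.007 -0.023 -0.005]
(1.36, -3, 0.6560000000000001) -> [-3.5  0.4  4.2] [-0.007  0.02  -0.005]
side [([317, 179, 8, 8, 47], array([320.2, 182.1])), ([321, 205, 13, 18, 98], array([326.6, 212.2]))]
top [([489, 228, 16, 14, 153], array([496.7, 234.4])), ([422, 245, 28, 17, 182], array([438.9, 252.3])), ([426, 259, 15, 8, 55], array([433.4, 262.7]))]
circle ((496.4831848144531, 234.06301879882812), 7.762463569641113)
```

All estimates put the lever at about 1.27–1.31, steady, firmly gripped, with the strap closed. Handing in.

```bash
python3 -c "
from cell import r
print(r.sign_off())"
```

```text
the job is handed in; nothing more can be done
None
```

I handed the job in with the strap closed on its stop and the lever held in the gripper at about 1.27–1.31 rad (target 1.309), after one earlier grip slipped and I re-gripped; the foot's force on the tag was not measured, and the sign-off returned no verdict.

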